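# Clamp a board in the stapling jig

### The job

Get the white board ready for stapling: push it along the channel of the plywood jig with your fingertips until its end butts against the dark stop block, then push the red handle of the hold-down clamp over centre so that it snaps over and its rubber foot presses on the board. Only push: do not lift the board off the jig, and leave the stapler, staple box, glue bottle and yellow tin where they are.

Things in the scene. Friction and masses are not known exactly. Their poses are not given: they have to be found in the camera images.
- jig: Fixed plywood plate, 18 mm thick; origin at bench height. In its frame: plate x -140 to 110, y -180 to 160 mm; +y is the way to push the board, +x roughly away from the robot. Channel along y centred on x = 20, 75 mm wide, between dark rails (14 mm wide, 10 mm above the deck, y -140 to 100). Stop block: 100 mm wide, 25 thick, 32 above the deck.
- stop_face (a point): Centre of the stop block's face that the board must meet, 13.5 mm above the deck, at x = 20, y = 100 mm in the jig's frame.
- board: Loose white laminated board 70 (its x) x 140 (its y) x 27 mm thick, about 150 g, lying in the channel with 2.5 mm play each side; origin at the centre of its underside, on the deck (18 mm above the bench). Starts 55 to 90 mm short of the stop; home, its origin is at y = 30 mm in the jig's frame. Slides with 1 to 2 N.
- board_rear (a point): Centre of the board's rear end face (its -y end, away from the stop), at half its thickness: the place to push. The face stands 17 mm clear above the rails.
- clamp (a joint): Angle of the over-centre clamp, a bent lever turning about the jig's y through clamp_pivot. 0 = open: red handle leans 38 deg to the jig's -x (robot's side), bar up. 1.134 = stop: handle leans 27 deg to +x, bar level. A spring drives it from dead centre (0.57) to the nearer end; leaving open takes about 6 N at the handle towards +x, then less. Rests at about 1.13 on the board.
- clamp_pivot (a point): Pivot axis of the clamp, 68 mm above the bench, at x = -50, y = 65 mm in the jig's frame, between two steel cheeks that reach 81 mm above the bench.
- clamp_tip (a point): Rounded free end of the handle, 105 mm from the pivot (open: about 151 mm above the bench). The red grip, 22 mm in diameter, covers the outer 70 mm of the handle.
- clamp_foot: Black rubber foot 18 mm in diameter under the end of the clamp's bar, 70 mm from the pivot and turning with the lever; origin on the bar's axis, the foot's sole 24.5 mm below it. Clamped, it presses on the board's top (about 7 N) at x = 20, y = 65 mm in the jig's frame.
- brad_tin: Yellow round tin, 48 mm in diameter, 45 mm tall, standing loose on the jig's near corner; origin at the centre of its underside. Leave alone.
- staple_box: Cardboard box with a red band, 70 x 50 x 40 mm, loose on the bench; origin at the centre of its underside. Leave alone.
- glue: White glue bottle, 52 mm in diameter, 130 mm tall, loose on the bench; origin at the centre of its underside. Leave alone.
- stapler: Red and black cordless stapler lying on its side, about 220 x 215 x 60 mm, 1.6 kg; origin at the bench below its middle. Leave alone.

How it is judged:
By the outcome, as a careful person would: the job done as asked, in the order asked, and still so for the second after the job is handed in, with the robot touching nothing.
It also fails if it takes over 45 s, if anything falls off the work surface, if the arm or the gripper's body presses on something with over 40 N, if the wrist force passes 120 N, or if a joint passes its speed limit or range.

### The arm

A 6-joint arm with a two-finger parallel gripper is mounted at the origin on the work surface. World frame = base frame: x ahead of the robot, y to its left, z up, the work surface at z = 0. Lengths are in mm, angles in rad, forces in N, time in s.
With the tool pointing down it reaches from about 425 to 950 mm from the base axis. Payload 3.5 kg.
Tool frame: the origin (TCP) lies on the centre line of the jaws, within the pads' length; the fingertips stand 14 mm ahead of it and the grasp point (between the pads) lies 5 mm behind it (ctrl.tip_extent is the distance from the TCP to the fingertips, in mm); z points along the fingers, y is the line along which they close (so a half turn about z gives the same grasp; the last joint's range is limited). The gripper opens to 85 mm and grips with 20 to 120 N. Pads are 22 mm wide; open, the fingers measure 114 mm over their backs; the gripper's body (76 mm by 85 mm) begins 54 mm behind the grasp point. The pads swing forward as they close: fully open they stand 13 mm farther back than shut.
Start: joints at [0.975, 0.286, 1.577, -0, 1.279, -0.15], TCP at [291.01, 609.032, 245.325] pointing down, gripper open.
Joint ranges: [-2.77, 2.77], [-0.9, 2.22], [0.21, 2.48], [-1.53, 4.67], [0.24, 2.81], [-2.84, 2.84]. Speed limits (rad/s): [2.79, 2.79, 3.14, 3.14, 3.14, 3.14].

### API

Orientations are given as a 3x3 rotation matrix whose columns are the frame's x, y, z axes.
In Python, from bench import ctrl, cams, nets gives the robot as it stands.
- The arm moves only by the tool apply_moves, never from a script. Its argument "plan" is a list of rows, each a list of 7 numbers: the turn, a rotation vector about the tool's x, y, z each as a share of 30 degrees, from -1 to 1, then the shift along the tool's x, y, z each as a share of 0.12 m, from -1 to 1, then the gripper command: -1 is shut, 1 is fully open, values between are in proportion. A call has 1 to 12 rows; each row is the pose to reach, as a shift and turn from the pose commanded when the call began, along the tool's axes at that moment; what a row does not reach only later rows make up. A row lasts 1/10 s, in which the tool goes at most 50 mm and 8.59 degrees, less where a joint would pass 70% of its speed; a pose out of reach is approached as far as the arm can. A call with a number of a shift or a turn outside -1 to 1 is refused whole. A call with a gripper value outside its range is refused whole. The fingers move at their own pace and stop on an object; "grip_force" is the grip in N (left out, the last holds). Time passes only in rows, so rows that repeat a pose let the fingers close. It gives the time, the measured TCP pose, the force, the opening and the grip force at its end, in the units of the state.
- ctrl.get_obs(): the state, without advancing time (a new reading comes with each control period).
- cams.read_camera(name): name is "scene" or "top" or "wrist"; returns (picture, depth): 384x512x3 uint8, blue, green, red; 384x512 float32, mm along the optical axis (not along the pixel's ray), 0 where there is no reading.
- cams.camera_params(name): a dict with "intrinsics" (3x3 intrinsics, pixels), "R" (3x3) and "t" (3): a world point X has camera coordinates R X + t; the wrist camera has in their place "tool_from_camera" (4x4, takes a point from camera to tool coordinates, whose origin is the TCP and whose axes are the flange's). Camera axes: x right, y down, z forward; pixel columns grow to the right and rows downward; lengths in mm; the calibration is good to about 2 mm. A picture is of the moment at which its call begins: read the wrist's pose just before it. camera_params takes no time and is no camera call.
- ctrl.sign_off(): hands the job in; it is judged then, once.
Trained networks look in the newest picture that a camera, given by its name, has taken for a name from the list of things; names that differ only in an ending like _2 or _b are one class to them, and where a whole thing is asked for, a point or a joint stands for the part that bears it (a point fixed in the world has none). Each returns a list of dicts, best first, with "conf" (0 to 1); they miss things now and then, are a little off and sometimes report something else, mostly with a low value. They report only what shows in the picture. A call takes as long as a camera call.
- nets.regions_of(camera, label): "pixels" (384x512 bool, what is visible of it) and "location" ([row, column] as shares, 0 to 1, of the picture: columns of its width, rows of its height, amid what is visible of it).
- nets.mark_of(camera, label): "location" ([row, column] as shares, 0 to 1, of the picture: columns of its width, rows of its height: a listed point, or the origin of a listed thing).
The state is a dict: "time_s": time; "joint_pos": joint angles; "qvel": joint speeds; "effort": joint torques, N m; "position": TCP position; "eef_rot": TCP orientation; "wrist_force": force on the tool from outside, world axes, zero at the start; "moment": the same for the moment, N m; "opening": finger opening in mm; "finger_force": force on a finger pad.
Only numpy, scipy, OpenCV 4.12 (cv2) and the standard library are available. Lean on these libraries where they do the work, as an engineer would, in place of code of your own. Each camera call takes 0.05 s, during which the arm holds its last target. There are 200 camera calls.

## Working session

There is one attempt and no reset: what is moved stays moved. The work goes in short steps, Python scripts to look and compute and a tool call to move; the robot and the scene stay as the last step left them, time stands still between calls to the robot, and variables do not carry over. Pictures are saved under pics/ and viewed, at most 10 in all, crops included, and the job is handed in when it is done.

Besides the shell and the picture viewer there is one more tool, called after ">>>" by a JSON object that holds its "op" and its "data". apply_moves: Moves the arm, as the interface text tells. Its arguments: {"type":"object","properties":{"plan":{"type":"array"},"grip_force":{"type":"number"}},"required":["plan"]}

```bash
mkdir -p pics; ls; cat > h.py <<'E'
import numpy as np, cv2
from bench import ctrl, cams, nets
def unproj(cam,u,v,d):
    p=cams.camera_params(cam);K=p["intrinsics"]
    c=np.linalg.inv(K)@np.array([u,v,1.])*d
    return p["R"].T@(c-p["t"])
def ray_z(cam,u,v,z):
    p=cams.camera_params(cam);o=-p["R"].T@p["t"];r=p["R"].T@np.linalg.inv(p["intrinsics"])@np.array([u,v,1.])
    return o+r*(z-o[2])/r[2]
def proj(cam,X):
    p=cams.camera_params(cam);c=p["intrinsics"]@(p["R"]@np.asarray(X,float)+p["t"]);return c[:2]/c[2]
E
python3 - <<'E'
from h import *
ims=[]
for c in ("top","scene"):
    im,d=cams.read_camera(c); cv2.imwrite(f"pics/{c}0.png",im); np.save(f"{c}_d.npy",d)
    for l in ("jig","board","board_rear","stop_face","clamp_pivot","clamp_tip","clamp_foot","brad_tin","staple_box","glue","stapler"):
        m=nets.mark_of(c,l)
        if m:
            r,cc=m[0]["location"];print(c,l,round(cc*512),round(r*384),round(m[0]["conf"],2))
        else: print(c,l,None)
o=ctrl.get_obs();print(o["time_s"],o["position"],o["eef_rot"],o["wrist_force"])
E
```

```text
pics
top jig 237 184 0.92
top board 241 183 0.57
top board_rear 264 190 0.72
top stop_face 213 170 0.89
top clamp_pivot 210 189 0.93
top clamp_tip 203 208 0.79
top clamp_foot 216 181 0.36
top brad_tin 250 224 0.73
top staple_box None
top glue 129 212 0.54
top stapler 375 187 0.61
scene jig 289 213 0.86
scene board 276 220 0.84
scene board_rear 256 218 0.95
scene stop_face 327 213 0.77
scene clamp_pivot 310 183 0.95
scene clamp_tip 315 148 0.58
scene clamp_foot 314 176 0.49
scene brad_tin 253 187 0.7
scene staple_box 408 184 0.56
scene glue 372 157 0.68
scene stapler 119 278 0.75
1.2 [291.01344823 609.03633641 245.32669352] [[-9.02278406e-01  4.31153890e-01  3.54351079e-05]
 [ 4.31153890e-01  9.02278406e-01 -2.32223551e-05]
 [-4.19847415e-05 -5.67504495e-06 -9.99999999e-01]] [-0.71797434 -0.94042108 -0.31987586]
```

View both.

```bash
python3 - <<'E'
from h import *
im=cv2.imread("pics/top0.png");cv2.imwrite("pics/topc.png",cv2.resize(im[130:260,150:350],None,fx=4,fy=4,interpolation=cv2.INTER_CUBIC))
im=cv2.imread("pics/scene0.png");cv2.imwrite("pics/scenec.png",cv2.resize(im[100:300,200:450],None,fx=3,fy=3,interpolation=cv2.INTER_CUBIC))
Z=dict(jig=0,board=18,board_rear=31.5,stop_face=31.5,clamp_pivot=68,clamp_tip=151,brad_tin=18,glue=0,stapler=0)
P=dict(top=dict(jig=(237,184),board=(241,183),board_rear=(264,190),stop_face=(213,170),clamp_pivot=(210,189),clamp_tip=(203,208),brad_tin=(250,224),glue=(129,212),stapler=(375,187)),
scene=dict(jig=(289,213),board=(276,220),board_rear=(256,218),stop_face=(327,213),clamp_pivot=(310,183),clamp_tip=(315,148),brad_tin=(253,187),glue=(372,157)))
for c in P:
  for k,v in P[c].items(): print(c,k,ray_z(c,*v,Z[k]).round(0))
E
```

```text
top jig [615.  48.   0.]
top board [617.  32.  18.]
top board_rear [591. -48.  32.]
top stop_face [663. 128.  32.]
top clamp_pivot [595. 134.  68.]
top clamp_tip [530. 144. 151.]
top brad_tin [474.   3.  18.]
top glue [521. 432.   0.]
top stapler [ 598. -439.    0.]
scene jig [611.  49.   0.]
scene board [626.  -4.  18.]
scene board_rear [602. -56.  31.]
scene stop_face [680. 133.  32.]
scene clamp_pivot [586. 130.  68.]
scene clamp_tip [537. 168. 151.]
scene brad_tin [485.  -8.  18.]
scene glue [537. 411.   0.]
```

View pics/topc.png

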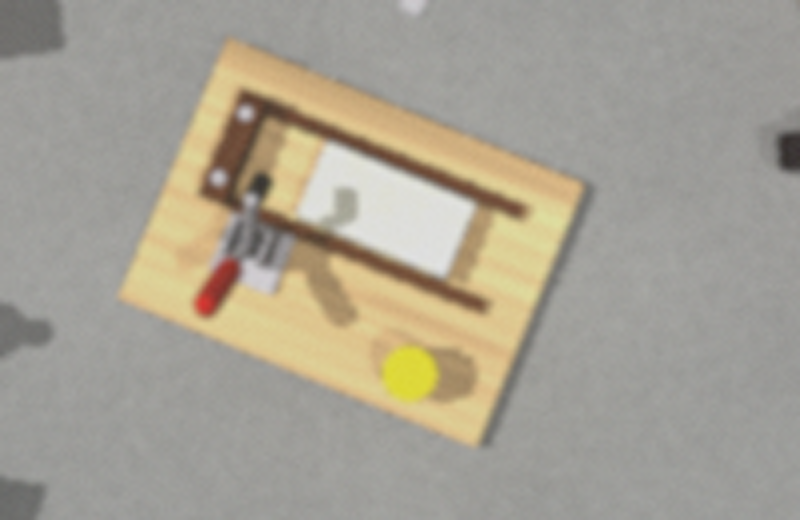

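View pics/scenec.png

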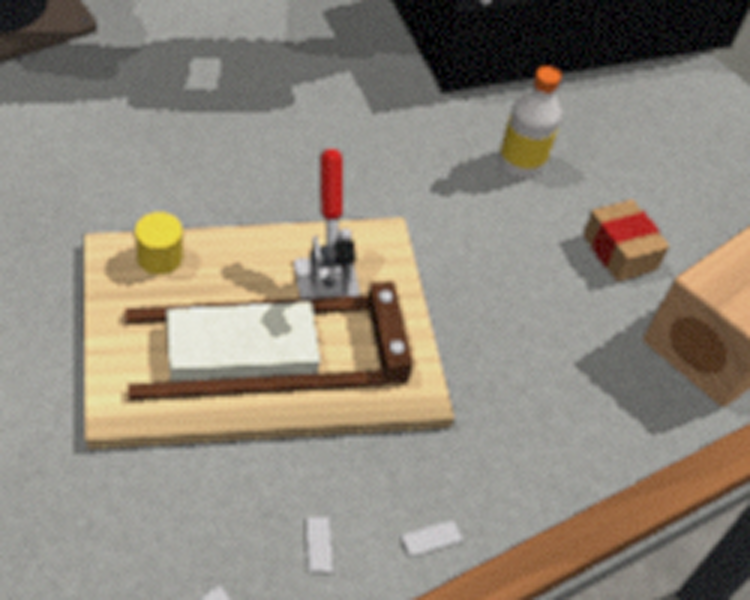

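The top crop shows the jig (corners at crop (228,40), (585,185), (482,445), (120,298)), the board mid-channel with corners (325,140), (477,203), (447,278), (298,218), the stop at the left, the open red handle tip at (207,305) and the tin at (410,375). The scene crop shows the same layout: the glue and staple box lie well off to the left side.

```bash
python3 - <<'E'
from h import *
f=lambda q,z:np.array([ray_z("top",150+(a-1.5)/4,130+(b-1.5)/4,z) for a,b in q])
C=f([(228,40),(585,185),(482,445),(120,298)],18)[:,:2]
L=np.array([(110,160),(110,-180),(-140,-180),(-140,160)],float)
cm,lm=C.mean(0),L.mean(0)
U,S,V=np.linalg.svd((C-cm).T@(L-lm));R=U@np.diag([1,np.linalg.det(U@V)])@V
t=cm-R@lm
print("resid",(L@R.T+t-C).round(1).tolist(),"yaw",np.arctan2(R[1,0],R[0,0]),"t",t)
np.savez("jig.npz",R=R,t=t)
B=f([(325,140),(477,203),(447,278),(298,218)],45)[:,:2]
print("board jig",((B-t)@R).round(1).tolist(),((B.mean(0)-t)@R).round(1))
print("tin jig",((f([(410,375)],63)[:,:2]-t)@R).round(1),"tip",((f([(207,303)],148)[:,:2]-t)@R).round(1))
st=f([(245,92),(203,193),(235,205),(278,105)],50)[:,:2];print("stop",((st-t)@R).round(1).tolist())
for n,p in dict(stop=(20,100),pivot=(-50,65),tip=(-115,65),rear=(20,-115),home_rear=(20,-40)).items(): print(n,(R@p+t).round(1))
# depth check deck & board
d=np.load("top_d.npy")
for q in [(390,210),(450,400)]:
  u,v=150+q[0]//4,130+q[1]//4;print(unproj("top",u,v,d[v,u]).round(1))
E
```

```text
resid [[2.3, -0.3], [2.8, -2.2], [-2.8, 1.7], [-2.3, 0.7]] yaw -0.39814045182656504 t [610.96887459  46.80967768]
board jig [[55.6, 43.1], [54.3, -98.0], [-14.8, -98.3], [-15.1, 39.1]] [ 20.  -28.5]
tin jig [[-102.3 -100.3]] tip [[-106.5   66.9]]
stop [[67.7, 121.7], [-25.9, 121.9], [-25.2, 92.6], [67.9, 91.2]]
stop [668.2 131.2]
pivot [590.1 126.1]
tip [530.2 151.3]
rear [584.8 -66.9]
home_rear [613.9   2.2]
[618.4  10.3  45.1]
[452.8 -38.9  17.1]
```

>>> {"op": "apply_moves", "data": {"plan": [[0,0,0,-0.93,-0.85,0,-1],[0,0,0,-0.93,-0.85,0,-1],[0,0,0,-0.93,-0.85,0,-1],[0,0,0,-0.93,-0.85,0,-1],[0,0,0,-0.93,-0.85,0,-1]], "grip_force": 30}}

```text
time_s: 1.7
position: [348.3, 468.1, 245.7]
eef_rot: [[-0.901, 0.433, 0.0], [0.433, 0.901, 0.001], [0.0, 0.001, -1.0]]
wrist_force: [-0.1, 0.9, -1.3]
opening: 12.3
finger_force: 0.0
```

>>> {"op": "apply_moves", "data": {"plan": [[0,0,0,-0.93,-0.85,0,-1],[0,0,0,-0.93,-0.85,0,-1],[0,0,0,-0.93,-0.85,0,-1],[0,0,0,-0.93,-0.85,0,-1],[0,0,0,-0.93,-0.85,0,-1]]}}

```text
time_s: 2.2
position: [404.9, 329.0, 245.7]
eef_rot: [[-0.902, 0.432, 0.0], [0.432, 0.902, 0.001], [0.0, 0.001, -1.0]]
wrist_force: [-0.4, 0.6, 0.3]
opening: -0.1
finger_force: 0.0
```

>>> {"op": "apply_moves", "data": {"plan": [[0,0,0,-0.93,-0.85,0,-1],[0,0,0,-0.93,-0.85,0,-1],[0,0,0,-0.93,-0.85,0,-1],[0,0,0,-0.93,-0.85,0,-1],[0,0,0,-0.93,-0.85,0,-1]]}}

```text
time_s: 2.7
position: [461.5, 189.5, 245.5]
eef_rot: [[-0.902, 0.431, -0.0], [0.431, 0.902, 0.001], [0.0, 0.001, -1.0]]
wrist_force: [-0.5, 0.3, 0.6]
opening: 0.2
finger_force: 0.0
```

>>> {"op": "apply_moves", "data": {"plan": [[0,0,0,-0.93,-0.85,0,-1],[0,0,0,-0.93,-0.85,0,-1],[0,0,0,-0.93,-0.85,0,-1],[0,0,0,-0.93,-0.85,0,-1],[0,0,0,-0.93,-0.85,0,-1]]}}

```text
time_s: 3.2
position: [518.1, 49.9, 245.2]
eef_rot: [[-0.903, 0.43, -0.001], [0.43, 0.903, 0.001], [0.001, 0.001, -1.0]]
wrist_force: [-0.2, 1.1, -0.3]
opening: -0.0
finger_force: 0.0
```

>>> {"op": "apply_moves", "data": {"plan": [[0,0,-0.09,-0.93,-0.85,0,-1],[0,0,-0.09,-0.93,-0.85,0,-1],[0,0,-0.09,-0.93,-0.85,0,-1],[0,0,-0.09,-0.93,-0.85,0,-1],[0,0,-0.09,-0.93,-0.85,0,-1],[0,0,-0.09,-0.93,-0.85,0,-1]]}}

```text
time_s: 3.8
position: [574.3, -88.9, 245.0]
eef_rot: [[-0.923, 0.385, -0.001], [0.385, 0.923, 0.001], [0.001, 0.001, -1.0]]
wrist_force: [0.0, 0.3, -0.3]
opening: -0.1
finger_force: 0.0
```

```bash
python3 - <<'E'
from h import *
o=ctrl.get_obs();im,d=cams.read_camera("wrist");cv2.imwrite("pics/w1.png",im)
T=cams.camera_params("wrist");K=T["intrinsics"];T=T["tool_from_camera"]
j=np.load("jig.npz")
def w(u,v,z):
    ro=o["eef_rot"];r=ro@T[:3,:3]@np.linalg.inv(K)@np.array([u,v,1.]);c=o["position"]+ro@T[:3,3]
    return c+r*(z-c[2])/r[2]
for l,z in (("board_rear",31.5),("board",18),("stop_face",31.5),("clamp_pivot",68),("clamp_tip",151)):
    m=nets.mark_of("wrist",l)
    for q in m[:1]:
        r,c=q["location"];X=w(c*512,r*384,z);print(l,round(q["conf"],2),round(c*512),round(r*384),X.round(1),((X[:2]-j["t"])@j["R"]).round(1))
E
```

```text
board_rear 0.69 289 166 [586.7 -52.8  31.5] [  16.3 -101.3]
board 0.78 347 168 [619.1  11.6  18. ] [ 21.2 -29.3]
stop_face 0.69 462 168 [666.2 132.9  31.5] [ 17.5 100.8]
clamp_pivot 0.73 465 107 [589.9 127.9  68. ] [-50.8  66.6]
```

View pics/w1.png

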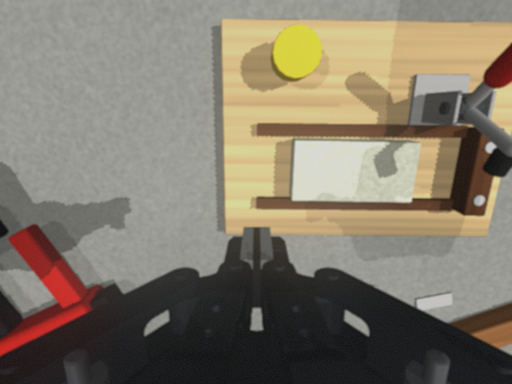

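The wrist view shows the board (columns 291–420, rows 139–203) lying straight in the channel. The fingertips line up behind its rear end, and the wrist and top measurements agree to about 2 mm. Next I go down behind the board.

>>> {"op": "apply_moves", "data": {"plan": [[0,0,0,0,0,0.4,-1],[0,0,0,0,0,0.85,-1],[0,0,0,0,0,0.85,-1],[0,0,0,0,0,0.85,-1]]}}

```text
time_s: 4.5
position: [573.8, -91.3, 142.5]
eef_rot: [[-0.922, 0.388, -0.003], [0.388, 0.922, 0.001], [0.003, -0.0, -1.0]]
wrist_force: [-1.6, -0.1, -0.1]
opening: -0.2
finger_force: 0.0
```

>>> {"op": "apply_moves", "data": {"plan": [[0,0,0,0,0,0.3,-1],[0,0,0,0,0,0.6,-1],[0,0,0,0,0,0.75,-1],[0,0,0,0,0,0.85,-1],[0,0,0,0,0,0.85,-1]]}}

```text
time_s: 5.0
position: [575.5, -92.0, 42.3]
eef_rot: [[-0.922, 0.388, 0.001], [0.388, 0.922, -0.0], [-0.001, 0.0, -1.0]]
wrist_force: [-0.3, 0.1, 0.2]
opening: 0.1
finger_force: 0.0
```

>>> {"op": "apply_moves", "data": {"plan": [[0,0,0,0,0.08,0,-1],[0,0,0,0,0.13,0,-1],[0,0,0,0,0.18,0,-1],[0,0,0,0,0.23,0,-1],[0,0,0,0,0.28,0,-1],[0,0,0,0,0.33,0,-1],[0,0,0,0,0.38,0,-1],[0,0,0,0,0.43,0,-1],[0,0,0,0,0.43,0,-1]]}}

```text
time_s: 5.9
position: [594.8, -43.3, 41.2]
eef_rot: [[-0.922, 0.388, 0.0], [0.388, 0.922, 0.001], [0.0, 0.001, -1.0]]
wrist_force: [-0.1, -0.7, 0.4]
opening: 0.1
finger_force: 0.0
```

>>> {"op": "apply_moves", "data": {"plan": [[0,0,0,0,0.06,0,-1],[0,0,0,0,0.11,0,-1],[0,0,0,0,0.16,0,-1],[0,0,0,0,0.21,0,-1],[0,0,0,0,0.24,0,-1],[0,0,0,0,0.24,0,-1]]}}

```text
time_s: 6.5
position: [606.0, -17.0, 41.3]
eef_rot: [[-0.922, 0.388, 0.0], [0.388, 0.922, 0.0], [-0.0, 0.0, -1.0]]
wrist_force: [-0.3, -0.1, 0.3]
opening: 0.0
finger_force: 0.0
```

```bash
python3 - <<'E'
from h import *
j=np.load("jig.npz");o=ctrl.get_obs();print(((o["position"][:2]-j["t"])@j["R"]).round(1),o["wrist_force"].round(1))
im,d=cams.read_camera("top");cv2.imwrite("pics/top2.png",im)
for l,z in (("board_rear",31.5),("board",18)):
    for q in nets.mark_of("top",l)[:1]:
        r,c=q["location"];X=ray_z("top",c*512,r*384,z);print(l,q["conf"],((X[:2]-j["t"])@j["R"]).round(1))
cv2.imwrite("pics/top2c.png",cv2.resize(im[130:260,150:350],None,fx=4,fy=4,interpolation=cv2.INTER_CUBIC))
E
```

```text
[ 20.1 -60.7] [-0.3 -0.1  0.3]
board 0.57 [22.7 36.6]
```

View pics/top2c.png

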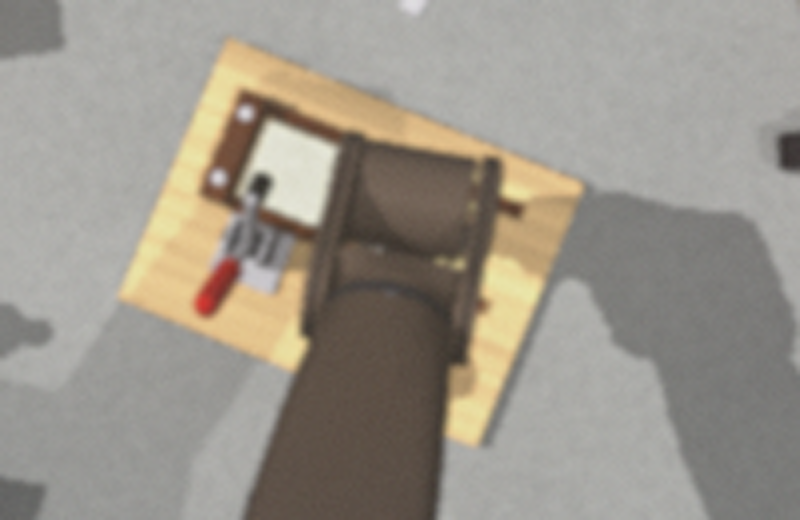

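The board's front edge (crop about (262,120)–(235,190)) is nearly at the stop. I'll finish slowly and watch the force.

>>> {"op": "apply_moves", "data": {"plan": [[0,0,0,0,0.02,0,-1],[0,0,0,0,0.03,0,-1],[0,0,0,0,0.04,0,-1],[0,0,0,0,0.04,0,-1]]}}

```text
time_s: 7.05
position: [607.7, -13.2, 41.3]
eef_rot: [[-0.922, 0.388, 0.0], [0.388, 0.922, -0.0], [-0.0, -0.0, -1.0]]
wrist_force: [-0.0, -0.2, -0.6]
opening: 0.2
finger_force: 0.2
```

>>> {"op": "apply_moves", "data": {"plan": [[0,0,0,0,0.01,0,-1],[0,0,0,0,0.02,0,-1],[0,0,0,0,0.03,0,-1]]}}

```text
time_s: 7.35
position: [609.1, -9.9, 41.3]
eef_rot: [[-0.922, 0.388, -0.0], [0.388, 0.922, -0.0], [0.0, -0.0, -1.0]]
wrist_force: [-1.7, -2.9, 0.6]
opening: 0.5
finger_force: 2.0
```

>>> {"op": "apply_moves", "data": {"plan": [[0,0,0,0,0.01,0,-1],[0,0,0,0,0.02,0,-1]]}}

```text
time_s: 7.55
position: [609.1, -9.6, 41.4]
eef_rot: [[-0.922, 0.386, -0.003], [0.386, 0.922, -0.004], [0.001, -0.005, -1.0]]
wrist_force: [-5.2, -10.5, 2.8]
opening: -0.2
finger_force: 5.9
```

The force rose to about 12 N with no further motion, so the board is home. I'll back off, lift, and go round to the robot side of the handle.

>>> {"op": "apply_moves", "data": {"plan": [[0,0,0,0,-0.08,0,-1],[0,0,0,0,-0.15,0,-1],[0,0,0,0,-0.15,-0.3,-1],[0,0,0,0,-0.15,-0.7,-1],[0,0,0,0,-0.15,-1,-1],[0,0,0,0,-0.15,-1,-1]]}}

```text
time_s: 8.15
position: [607.0, -25.1, 168.9]
eef_rot: [[-0.921, 0.388, 0.014], [0.388, 0.921, -0.002], [-0.013, 0.003, -1.0]]
wrist_force: [0.5, 0.4, 0.6]
opening: -0.1
finger_force: 0.0
```

>>> {"op": "apply_moves", "data": {"plan": [[0,0,0,0,0,-0.45,-1],[0,0,0,0.3,0.2,-0.45,-1],[0,0,0,0.75,0.57,-0.45,-1],[0,0,0,0.75,0.57,-0.45,-1],[0,0,0,0.75,0.57,-0.45,-1]]}}

```text
time_s: 8.65
position: [544.8, 75.9, 214.3]
eef_rot: [[-0.923, 0.385, -0.002], [0.385, 0.923, 0.001], [0.002, 0.0, -1.0]]
wrist_force: [0.7, -0.2, 0.5]
opening: -0.3
finger_force: 0.0
```

>>> {"op": "apply_moves", "data": {"plan": [[0,0,0,0.4,0.3,0,-1],[0,0,0,0.75,0.57,0,-1],[0,0,0,0.75,0.57,0,-1],[0,0,0,0.75,0.57,0,-1]]}}

```text
time_s: 9.05
position: [489.7, 172.3, 214.7]
eef_rot: [[-0.923, 0.386, -0.0], [0.386, 0.923, -0.0], [0.0, -0.0, -1.0]]
wrist_force: [0.3, 0.2, 0.2]
opening: -0.1
finger_force: 0.0
```

```bash
python3 - <<'E'
from h import *
j=np.load("jig.npz");o=ctrl.get_obs();print(((o["position"][:2]-j["t"])@j["R"]).round(1),o["position"],o["wrist_force"].round(1))
im,d=cams.read_camera("scene")
cv2.imwrite("pics/s3.png",cv2.resize(im[80:300,200:450],None,fx=3,fy=2.7,interpolation=cv2.INTER_CUBIC))
for l,z in (("board_rear",31.5),("clamp_tip",151)):
    for q in nets.mark_of("scene",l)[:1]:
        r,c=q["location"];X=ray_z("scene",c*512,r*384,z);print(l,q["conf"],((X[:2]-j["t"])@j["R"]).round(1))
E
```

```text
[-160.4   68.7] [489.710591   172.33238488 214.74264817] [0.3 0.2 0.2]
board_rear 0.58 [ 22.1 -32.7]
clamp_tip 0.57 [-112.6   80.4]
```

View pics/s3.png

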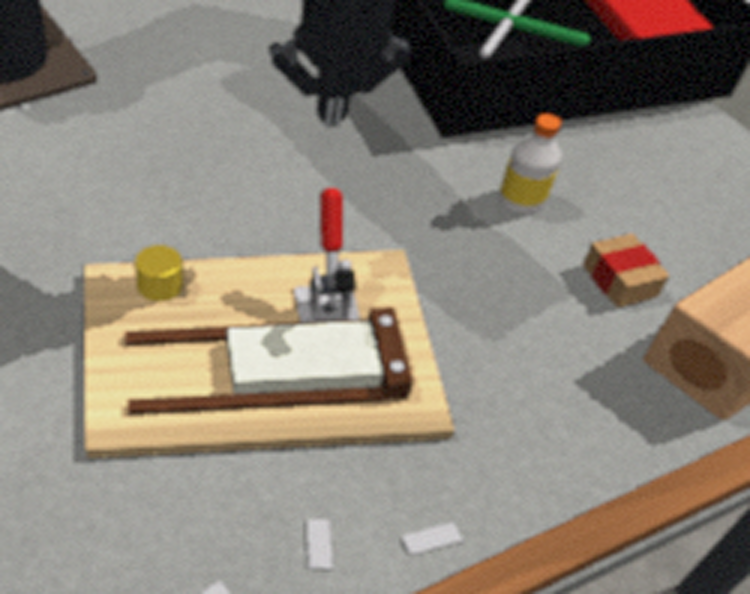

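The board's end (crop (380,350)) butts against the stop block, and the gripper is over the robot side of the red handle (tip at (331,195)). Now down beside the handle and push.

>>> {"op": "apply_moves", "data": {"plan": [[0,0,0,0,-0.03,0.3,-1],[0,0,0,0,-0.03,0.62,-1],[0,0,0,0,-0.03,0.62,-1],[0,0,0,0,-0.03,0.62,-1]]}}

```text
time_s: 9.6
position: [489.3, 167.3, 140.8]
eef_rot: [[-0.921, 0.39, -0.002], [0.39, 0.921, -0.0], [0.001, -0.001, -1.0]]
wrist_force: [0.3, 0.5, 1.2]
opening: 0.3
finger_force: 0.0
```

>>> {"op": "apply_moves", "data": {"plan": [[0,0,0,-0.1,0,0,-1],[0,0,0,-0.18,0,0,-1],[0,0,0,-0.26,0,0,-1],[0,0,0,-0.34,0,0,-1],[0,0,0,-0.42,0,0,-1],[0,0,0,-0.5,0,0,-1]]}}

```text
time_s: 10.2
position: [543.7, 146.0, 142.2]
eef_rot: [[-0.922, 0.388, -0.003], [0.388, 0.922, 0.002], [0.004, 0.001, -1.0]]
wrist_force: [-5.8, 2.6, 3.6]
opening: 0.2
finger_force: 2.9
```

>>> {"op": "apply_moves", "data": {"plan": [[0,0,0,-0.08,0,0,-1],[0,0,0,-0.16,0,0,-1],[0,0,0,-0.24,0,0,-1],[0,0,0,-0.32,0,0,-1],[0,0,0,-0.38,0,0,-1],[0,0,0,-0.44,0,0,-1],[0,0,0,-0.44,0,0,-1]]}}

```text
time_s: 10.9
position: [593.7, 124.0, 140.9]
eef_rot: [[-0.921, 0.389, 0.0], [0.389, 0.921, -0.0], [-0.0, 0.0, -1.0]]
wrist_force: [0.2, -0.6, -0.1]
opening: -0.1
finger_force: 0.0
```

>>> {"op": "apply_moves", "data": {"plan": [[0,0,0,0.3,0,0,-1],[0,0,0,0.6,0,0,-1],[0,0,0,0.9,0,-0.2,-1],[0,0,0,0.9,0,-0.5,-1],[0,0,0,0.9,0,-0.5,-1],[0,0,0,0.9,0,-0.5,-1]]}}

```text
time_s: 11.5
position: [493.7, 166.8, 202.3]
eef_rot: [[-0.922, 0.388, 0.003], [0.388, 0.922, 0.0], [-0.003, 0.001, -1.0]]
wrist_force: [0.5, 0.7, -0.2]
opening: -0.0
finger_force: 0.0
```

```bash
python3 - <<'E'
from h import *
j=np.load("jig.npz");o=ctrl.get_obs();print(o["position"],o["wrist_force"].round(1))
im,d=cams.read_camera("scene")
cv2.imwrite("pics/s4.png",cv2.resize(im[100:300,230:430],None,fx=3,fy=3,interpolation=cv2.INTER_CUBIC))
for l,z in (("board_rear",31.5),("clamp_tip",161),("brad_tin",18)):
    for q in nets.mark_of("scene",l)[:1]:
        r,c=q["location"];X=ray_z("scene",c*512,r*384,z);print(l,q["conf"],((X[:2]-j["t"])@j["R"]).round(1))
E
```

```text
[493.69533725 166.76608916 202.26448818] [ 0.5  0.7 -0.2]
board_rear 0.77 [ 29.1 -46.5]
brad_tin 0.82 [-109.3  -99.3]
```

View pics/s4.png

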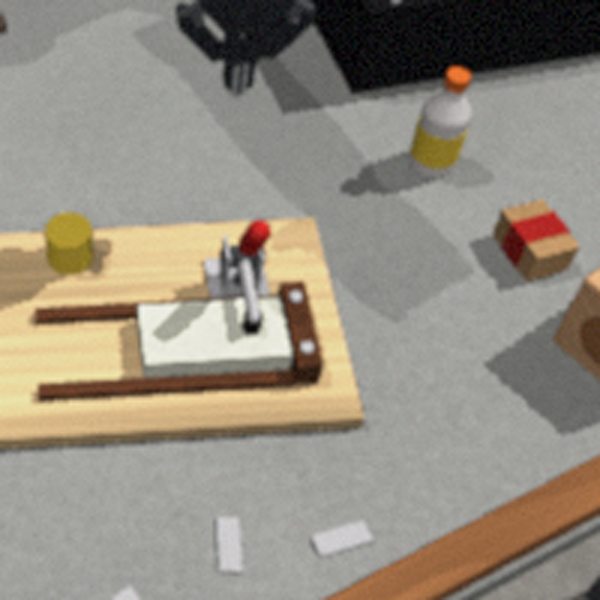

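The clamp has snapped over, with the foot on the board at crop (252,320), and the board is against the stop. A quick check of projected against expected positions before handing in.

```bash
python3 - <<'E'
from h import *
j=np.load("jig.npz");W=lambda x,y,z:[*(j["R"]@[x,y]+j["t"]),z]
for n,p in dict(tip=(-2,65,161),pivot=(-50,65,68),foot=(20,65,45),stop_top=(-15,100,45),far=(55,100,45),rear_n=(-15,-40,45),rear_f=(55,-40,45)).items():
    u=proj("scene",W(*p));print(n,((u-[230,100])*3).round())
im,d=cams.read_camera("top")
cv2.imwrite("pics/t5.png",cv2.resize(im[140:220,190:290],None,fx=7,fy=7,interpolation=cv2.INTER_CUBIC))
E
```

```text
tip [257. 227.]
pivot [239. 253.]
foot [248. 325.]
stop_top [278. 294.]
far [291. 353.]
rear_n [135. 303.]
rear_f [142. 363.]
```

View pics/t5.png

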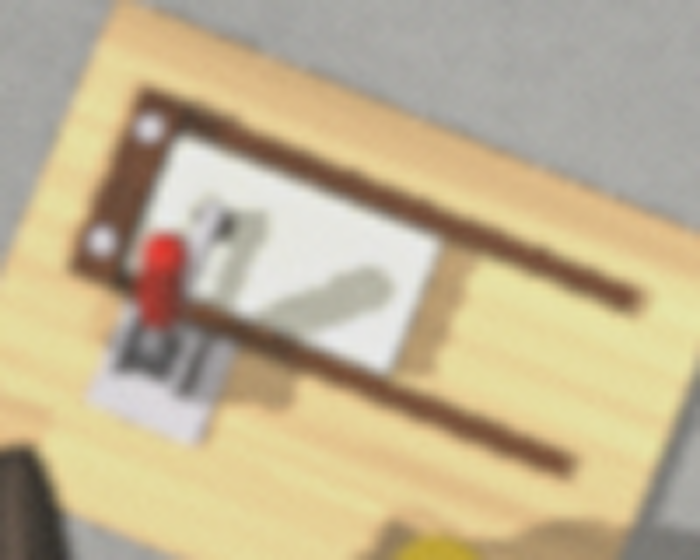

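The top view shows the board's end flush along the stop (from (178,135) to (140,250)) with no gap. The foot is on the board near (222,228) and the handle leans over it at (160,250). All of this matches the projected positions, so I'm handing in.

```bash
python3 -c "
from bench import ctrl
print(ctrl.sign_off())"
```

```text
the job is handed in; nothing more can be done
None
```

The board was pushed up against the stop block, then the clamp was snapped over so its foot presses on the board; the stapler, staple box, glue and tin weren't touched, and the job is handed in at about 12 s.

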